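# Hold an instrument case's sprung lid just under its balance point

### The arm

A 6-joint arm with a two-finger parallel gripper is mounted at the origin on the work surface. World frame = base frame: x ahead of the robot, y to its left, z up, the work surface at z = 0. Lengths are in m, angles in rad, forces in N, time in s.
With the tool pointing down it reaches from about 0.3 to 0.75 m from the base axis. Payload 8.5 kg.
Tool frame: the origin (TCP) lies at the very end of the fingers, on their centre line; the grasp point (between the pads) lies 19 mm behind it; z points along the fingers, y is the line along which they close (so a half turn about z gives the same grasp; the last joint's range is limited). The gripper opens to 88 mm and grips with 3 to 60 N. Pads are 18 mm wide; open, the fingers measure 123 mm over their backs; the gripper's body (75 mm by 187 mm) begins 45 mm behind the grasp point.
Start: joints at [-1.455, 0.381, 1.297, -0, 1.464, -0.215], TCP at [0.179, -0.52, 0.239] pointing down, gripper open.
Joint ranges: [-3.11, 3.11], [-0.89, 2.33], [0.22, 2.48], [-1.42, 4.56], [0.17, 2.85], [-2.88, 2.88]. Speed limits (rad/s): [2.39, 2.39, 3.14, 3.14, 3.14, 3.14].

### API

Orientations are given as a 3x3 rotation matrix whose columns are the frame's x, y, z axes.
In Python, from workcell import manip, eyes gives the robot as it stands. The module is installed in compiled form; this text tells all that it offers.
- The arm moves only by the tool send_rows, never from a script. Its argument "steps" is a list that holds one entry, the list of rows, each a list of 7 numbers: the turn, a rotation vector about the tool's x, y, z as a fraction of full scale, then the shift along the tool's x, y, z as a fraction of full scale, then the opening, from 0 (shut) to 1 (fully open). A call has exactly 5 rows; each row shifts and turns the commanded pose from where the row before left it, along the tool's axes as they then stand; what a row does not reach is not made up. Full scale, the value 1, is 40 mm for a shift and 90 degrees for a turn. A row lasts 1/10 s, in which the tool goes at most 50 mm and 8.59 degrees, less where a joint would pass 70% of its speed; a pose out of reach is approached as far as the arm can. A call with a number of a shift or a turn outside -1 to 1 is refused whole. A call with a gripper value outside its range is refused whole. The fingers move at their own pace and stop on an object; the grip force is fixed at half the most. Time passes only in rows, so rows that do not move let the fingers close, or fill a call up. It gives the time, the measured TCP pose, the force, the opening and the grip force at its end, in the units of the state.
- manip.read_state(): the state, without advancing time (a new reading comes with each control period).
- eyes.camera(name): name is "side" or "top"; returns the picture (384x512x3 uint8, red, green, blue); there is no depth.
- eyes.camera_model(name): a dict with "fx", "fy", "cx", "cy" (pixels), "k1" (the pictures are not rectified: a ray, as slopes to the right and down, at radius r is drawn at 1 + k1 r^2 times it, then the intrinsics apply), "R" (3x3) and "t" (3): a world point X has camera coordinates R X + t. Camera axes: x right, y down, z forward; pixel columns grow to the right and rows downward; lengths in m; the calibration is good to about 2 mm. A picture is of the moment at which its call begins. camera_model takes no time and is no camera call.
- manip.hand_in(): hands the job in; it is judged then, once.
The state is a dict: "t": time; "joints": joint angles; "joint_vel": joint speeds; "effort": joint torques, N m; "tool_pos": TCP position; "orientation": TCP orientation; "force": force on the tool from outside, world axes, zero at the start; "ft_torque": the same for the moment, N m; "finger_gap": finger opening in m; "grasp_force": force on a finger pad.
Only numpy, scipy, OpenCV 4.12 (cv2) and the standard library are available. Lean on these libraries where they do the work, as an engineer would, in place of code of your own. Each camera call takes 0.05 s, during which the arm holds its last target. There are 200 camera calls.

### The job

The gas struts of this portable instrument's lid have just been renewed and I want to nip up their brackets. Swing the carry handle right back until it snaps home in its rear rest, then lift the lid by its grab bar past the balance point where the struts take over, and ease it back to just below that point, so that it only just wants to fall shut. Finish still holding the bar with the lid steady there; do not let the lid drop or fly up on the way, keep the handle in its rest, and leave the other things on the bench where they lie.

Things in the scene. Friction and masses are not known exactly. Their poses are not given: they have to be found in the camera images.
- case: Portable instrument case, dark grey, fixed to the bench: 200 mm deep (its x), 280 mm wide (its y), 130 mm high with lid shut. Origin: centre of its underside, on the bench; z up. Its x axis points to its back, where the lid is hinged; its front (grab bar, two undone latches) faces -x. It stands side-on to the robot, front to the robot's left. The shut lid's top has two dark ribs.
- lid (a joint): Lid, a shell 200 x 280 x 30 mm, 0.9 kg, unlatched, hinged at the case's back. Rad: 0 shut, grows as the front rises, stop at 1.12. Two gas struts inside push it open: below its balance point, 0.65 rad (37 degrees), it falls shut; above it, it rises by itself. At the bar it needs 2 N upward near shut, 0.5 N at 0.5 rad, 0.5 N downward at 0.8. The upright carry handle stands in its way.
- lid_hinge (a point): Middle of the lid's hinge line, which runs along the case's y axis: case frame x +95 mm, y 0, z 100 mm. Its axes are the case's.
- grab_bar (a point): Middle of the lid's grab bar: round steel, 12 mm thick, 120 mm long, along the case's y, on two stubs (55 mm either side of the middle), 43 mm in front of the lid's front edge; 37 mm free between bar and lid. It turns with the lid: when shut, 238 mm before and 12 mm above the hinge line. Height over the bench: 112 mm shut, 254 mm at the balance point. Site axes turn with the lid.
- handle (a joint): White handle: two arms outside the case's sides and a crossbar over the lid. Rad: 0 upright, negative to the case's front, grows towards its back (+x). Starts near upright, held by friction (1 N at the crossbar); let go beyond 0.7 it sinks to about 0.95 and meets a sprung plunger; a further push of 1 to 3 N takes it over that (1.12) and it snaps home at 1.27. Home: above 1.20. 5 N pulls it out.
- handle_pivot (a point): Point midway between the handle's two pivots; the handle turns about the case's y axis through it: case frame x -20 mm, y 0, z 70 mm. Its axes are the case's.
- handle_grip (a point): Middle of the handle's crossbar: round, 18 to 20 mm thick, black rubber sleeve on its middle 120 mm, 312 mm long, along the case's y, 172 mm from the pivot. Height over the bench 242 mm upright, 121 mm when home (then 164 mm behind the pivot, its centre 44 mm behind the case's back wall). Site axes turn with the handle.
- screwdriver: Bystander: screwdriver with a yellow handle, lying in front of the case. Origin at its middle, underside.
- old_strut: Bystander: the old gas strut, black tube with steel rod, 200 mm long, 18 mm thick, lying in front of the case. Origin at its middle, underside.
- screw_tray: Bystander: blue two-bay tray of screws, 90 x 130 x 25 mm. Origin: centre of its underside.
- tape_roll: Bystander: roll of orange tape, 76 mm across, 19 mm high, lying flat. Origin: centre of its underside.
- multimeter: Bystander: yellow hand-held multimeter, 150 x 75 x 45 mm, lying on its back. Origin: centre of its underside.
- cleaner_can: Bystander: blue spray can of contact cleaner, 52 mm across, 150 mm tall, standing. Origin: centre of its underside.
- sensor_base: Bystander: white round sensor housing, 90 mm across, 65 mm high. Origin: centre of its underside.

How it is judged:
By the outcome, as a careful person would: the job done as asked, in the order asked, and still so for the second after the job is handed in, while the arm keeps its last pose, push and grip.
It also fails if it takes over 58 s, if anything falls off the work surface, if the arm or the gripper's body presses on something with over 40 N, if the wrist force passes 120 N, or if a joint passes its speed limit or range.

## Working session

There is one attempt and no reset: what is moved stays moved. The work goes in short steps, Python scripts to look and compute and a tool call to move; the robot and the scene stay as the last step left them, time stands still between calls to the robot, and variables do not carry over. Pictures are saved under pics/ and viewed, at most 10 in all, crops included, and the job is handed in when it is done.

Besides the shell and the picture viewer there is one more tool, called after ">>>" as name(argument=value, ...) on one line, values as JSON. send_rows: Moves the arm, as the interface text tells. Its arguments: {"type":"object","properties":{"steps":{"type":"array"}},"required":["steps"]}

```bash
mkdir -p pics; python3 - <<'E'
from workcell import manip, eyes
import cv2
for n in ("side","top"):
    im=eyes.camera(n); cv2.imwrite(f"pics/{n}0.png",im[:,:,::-1])
    m=eyes.camera_model(n); print(n,{k:(v.round(3).tolist() if hasattr(v,'round') and hasattr(v,'tolist') else v) for k,v in m.items()})
s=manip.read_state(); print(s)
E
```

```text
side {'fx': 435.3498248957751, 'fy': 435.3498248957751, 'cx': 261.9699999030701, 'cy': 193.35864005456074, 'k1': -0.01938835549982558, 'R': [[0.696, -0.718, -0.019], [-0.562, -0.528, -0.636], [0.447, 0.454, -0.771]], 't': [-0.367, 0.442, 1.077]}
top {'fx': 406.9263080565338, 'fy': 406.9263080565338, 'cx': 249.17258501503, 'cy': 194.64182837059923, 'k1': -0.00040164996674629295, 'R': [[0.019, -1.0, 0.015], [-0.981, -0.021, -0.194], [0.195, -0.011, -0.981]], 't': [0.01, 0.594, 1.243]}
{'t': 0.1, 'joints': array([-1.45530635e+00,  3.81120674e-01,  1.29815280e+00,  1.58761286e-05,
        1.46365267e+00, -2.15296314e-01]), 'joint_vel': array([-6.77084457e-05, -1.43517086e-03, -1.91198030e-03, -2.97550529e-04,
        4.05131025e-04,  5.33012737e-04]), 'effort': array([ 4.08421591e-03, -4.38649714e+01, -2.24911380e+01,  7.15470384e-02,
        3.41769867e-02, -5.23384745e-05]), 'tool_pos': array([ 0.1786054 , -0.51991569,  0.23821465]), 'orientation': array([[ 9.45787833e-01,  3.24785091e-01, -1.37983351e-04],
       [ 3.24784981e-01, -9.45786951e-01,  1.32643166e-03],
       [ 3.00302375e-04, -1.29933785e-03, -9.99999111e-01]]), 'force': array([ 0.38979356,  0.13232867, -0.44515934]), 'ft_torque': array([-0.02136885,  0.00644982,  0.00810545]), 'grasp_force': 0.0, 'finger_gap': 0.08819078689121156}
```

View pics/side0.png

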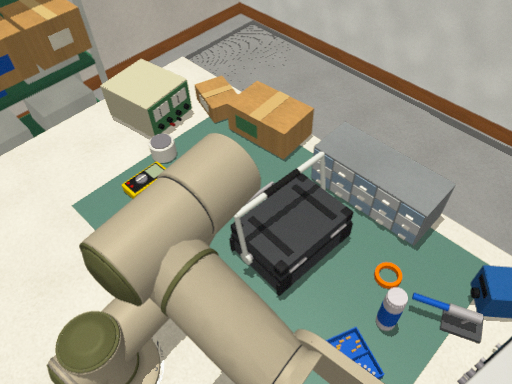

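View pics/top0.png

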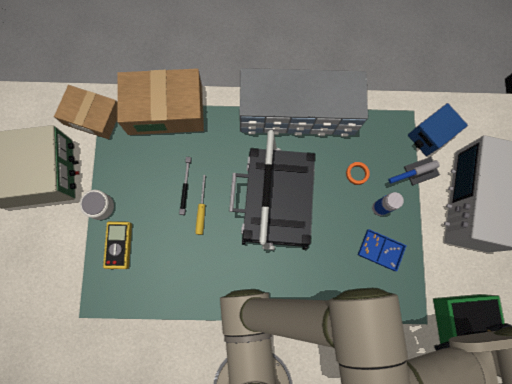

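Side view: the case is partly hidden by the arm, with the white handle upright. Top view: case spans about (243..315, 149..248), handle crossbar (270,133)-(265,242), grab bar near (234,174)-(233,210), and the screwdriver and strut are left of the bar.

```bash
cat > h.py <<'E'
import numpy as np, cv2
from workcell import manip, eyes
def ray(n,u,v):
    m=eyes.camera_model(n); K=np.array([[m['fx'],0,m['cx']],[0,m['fy'],m['cy']],[0,0,1.]])
    p=cv2.undistortPoints(np.array([[[u,v]]],float),K,np.array([m['k1'],0,0,0]))[0,0]
    R=np.array(m['R']);t=np.array(m['t']); return -R.T@t, R.T@np.array([p[0],p[1],1])
def onz(n,u,v,z):
    c,d=ray(n,u,v); return c+d*(z-c[2])/d[2]
def proj(n,X):
    m=eyes.camera_model(n); x=np.array(m['R'])@np.array(X)+np.array(m['t']); s=x[:2]/x[2]
    s=s*(1+m['k1']*(s@s)); return np.array([m['fx']*s[0]+m['cx'],m['fy']*s[1]+m['cy']])
E
python3 - <<'E'
from h import *
im=cv2.imread("pics/top0.png")[115:265,170:330]
cv2.imwrite("pics/crop.png",cv2.resize(im,None,fx=5,fy=5,interpolation=cv2.INTER_CUBIC)[:, :800][:600])
im=cv2.imread("pics/top0.png")[125:255,215:330]
cv2.imwrite("pics/crop.png",cv2.resize(im,None,fx=4.5,fy=4.5,interpolation=cv2.INTER_CUBIC))
for u,v,z in [(235,174,.112),(233,210,.112),(270,133,.242),(265,242,.242),(249,149,.13),(315,151,.13),(310,248,.13),(243,245,.13)]: print(u,v,onz("top",u,v,z).round(3))
E
```

```text
235 174 [0.647 0.067 0.112]
233 210 [0.534 0.071 0.112]
270 133 [ 0.736 -0.032  0.242]
265 242 [ 0.429 -0.021  0.242]
249 149 [0.723 0.026 0.13 ]
315 151 [ 0.721 -0.178  0.13 ]
310 248 [ 0.423 -0.16   0.13 ]
243 245 [0.428 0.038 0.13 ]
```

View pics/crop.png

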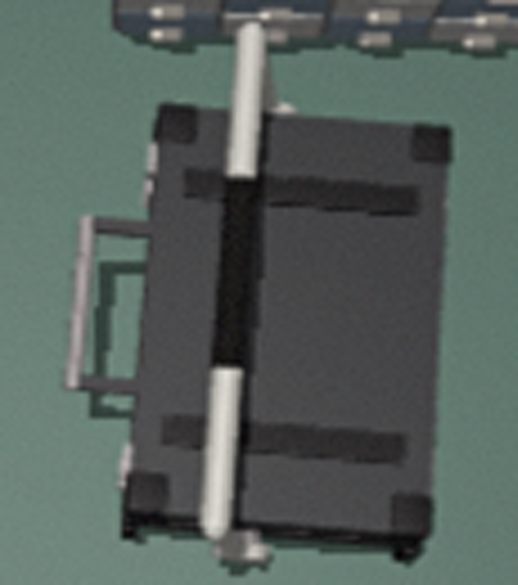

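Crop: lid corners about (249.9,148.1), (315.4,153.4), (311,243), (243,239.5). Bar ends (234.3,173.4) and (231,210.6). Sleeve ends (268.8,164.6) and (265.9,206.3).

```bash
python3 - <<'E'
from h import *
P={k:onz("top",*v) for k,v in dict(TL=(249.9,148.1,.13),TR=(315.4,153.4,.13),BR=(311,243.2,.13),BL=(242.8,239.4,.13),b1=(234.3,173.4,.112),b2=(231,210.6,.112),s1=(268.8,164.6,.24),s2=(265.9,206.3,.24),h1=(271,130.5,.24),h2=(262.3,242.8,.24)).items()}
for k,v in P.items(): print(k,v.round(3))
c=(P['TL']+P['TR']+P['BR']+P['BL'])/4
for a,b in (('BL','TL'),('BR','TR'),('b2','b1'),('h2','h1')):
    d=P[b]-P[a]; print(a,b,np.degrees(np.arctan2(d[1],d[0])).round(2),np.linalg.norm(d).round(3))
for a,b in (('TL','TR'),('BL','BR')):
    d=P[b]-P[a]; print(a,b,90+np.degrees(np.arctan2(d[1],d[0])).round(2),np.linalg.norm(d).round(3))
print('centre',c, 'bar',(P['b1']+P['b2'])/2,'grip',(P['s1']+P['s2'])/2)
# white/grey bar end checks in side view
for k in ('b1','b2','h1','h2'): print(k,proj('side',P[k]).round(0))
E
```

```text
TL [0.726 0.023 0.13 ]
TR [ 0.713 -0.179  0.13 ]
BR [ 0.437 -0.163  0.13 ]
BL [0.444 0.039 0.13 ]
b1 [0.649 0.07  0.112]
b2 [0.532 0.077 0.112]
s1 [ 0.644 -0.029  0.24 ]
s2 [ 0.526 -0.022  0.24 ]
h1 [ 0.744 -0.034  0.24 ]
h2 [ 0.427 -0.014  0.24 ]
BL TL -3.22 0.282
BR TR -3.45 0.277
b2 b1 -3.45 0.117
h2 h1 -3.75 0.318
TL TR -3.480000000000004 0.203
BL BR -2.049999999999997 0.202
centre [ 0.58012917 -0.0700149   0.13      ] bar [0.5905662 0.0731733 0.112    ] grip [ 0.58497239 -0.0257358   0.24      ]
b1 [273. 183.]
b2 [243. 204.]
h1 [324. 153.]
h2 [236. 216.]
```

```bash
cat >> h.py <<'E'
# case frame (columns case x,y,z), origin on bench
a=np.radians(-3.4); C=np.array([[np.sin(a),np.cos(a),0],[-np.cos(a),np.sin(a),0],[0,0,1.]]); O=np.array([.5805,-.070,0])
from scipy.spatial.transform import Rotation as Ro
def st():
    s=manip.read_state(); p=C.T@(s['tool_pos']-O); R=C.T@s['orientation']
    N=np.array([[0,1,0],[1,0,0],[0,0,-1.]])
    print('t',round(s['t'],2),'case mm',(p*1e3).round(1),'rotvec from nominal deg (tool ax)',np.degrees(Ro.from_matrix(N.T@R).as_rotvec()).round(2),'F case',(C.T@s['force']).round(2),'gap',round(s['finger_gap']*1e3,1),round(s['grasp_force'],1),'q',s['joints'].round(2))
    return p,R
E
python3 -c "from h import *;st()"
```

```text
t 0.1 case mm [ 473.  -374.5  238.2] rotvec from nominal deg (tool ax) [  0.08   0.   -22.35] F case [-0.16  0.38 -0.45] gap 88.2 0.0 q [-1.46  0.38  1.3   0.    1.46 -0.22]
```

>>> send_rows(steps=[[[0, 0, 0.05, 0, 0, -0.48, 0], [0, 0, 0.05, 0, 0, -0.48, 0], [0, 0, 0.05, 0, 0, -0.48, 0], [0, 0, 0.05, 0, 0, -0.48, 0], [0, 0, 0.05, 0, 0, -0.48, 0]]])

```text
t: 0.6
tool_pos: [0.1786, -0.52, 0.3352]
orientation: [[0.998, -0.065, -0.0], [-0.065, -0.998, 0.001], [-0.0, -0.001, -1.0]]
force: [-0.9, -0.5, -0.7]
finger_gap: 0.0506
grasp_force: 0.0
```

```bash
python3 -c "from h import *;st()"
```

```text
t 0.6 case mm [ 473.  -374.5  335.2] rotvec from nominal deg (tool ax) [ 0.05 -0.01  0.33] F case [ 0.56 -0.91 -0.74] gap 50.6 0.0 q [-1.46  0.33  1.1   0.    1.71  0.18]
```

>>> send_rows(steps=[[[0, 0, 0, 0.468, -0.708, 0, 0], [0, 0, 0, 0.468, -0.708, 0, 0], [0, 0, 0, 0.468, -0.708, 0, 0], [0, 0, 0, 0.468, -0.708, 0, 0], [0, 0, 0, 0.468, -0.708, 0, 0]]])

```text
t: 1.1
tool_pos: [0.2814, -0.3833, 0.3345]
orientation: [[0.998, -0.062, -0.0], [-0.062, -0.998, 0.001], [-0.0, -0.001, -1.0]]
force: [0.9, 0.1, -0.1]
finger_gap: 0.0101
grasp_force: 0.0
```

>>> send_rows(steps=[[[0, 0, 0, 0.468, -0.708, 0, 0], [0, 0, 0, 0.468, -0.708, 0, 0], [0, 0, 0, 0.468, -0.708, 0, 0], [0, 0, 0, 0.468, -0.708, 0, 0], [0, 0, 0, 0.468, -0.708, 0, 0]]])

```text
t: 1.6
tool_pos: [0.3836, -0.2478, 0.3345]
orientation: [[0.998, -0.062, -0.0], [-0.062, -0.998, 0.0], [-0.0, -0.0, -1.0]]
force: [0.4, 0.4, -0.9]
finger_gap: 0.0001
grasp_force: 0.0
```

>>> send_rows(steps=[[[0, 0, 0, 0.468, -0.708, 0, 0], [0, 0, 0, 0.468, -0.708, 0, 0], [0, 0, 0, 0.468, -0.708, 0, 0], [0, 0, 0, 0.468, -0.708, 0, 0], [0, 0, 0, 0.468, -0.708, 0, 0]]])

```text
t: 2.1
tool_pos: [0.4858, -0.1122, 0.3345]
orientation: [[0.998, -0.062, -0.001], [-0.062, -0.998, 0.0], [-0.001, -0.0, -1.0]]
force: [0.0, -0.7, -0.1]
finger_gap: 0.0003
grasp_force: 0.0
```

>>> send_rows(steps=[[[0, 0, 0, 0.468, -0.708, 0, 0], [0, 0, 0, 0.468, -0.708, 0, 0], [0, 0, 0, 0.468, -0.708, 0, 0], [0, 0, 0, 0.468, -0.708, 0, 0], [0, 0, 0, 0, 0, 0, 0]]])

```text
t: 2.6
tool_pos: [0.5682, -0.0024, 0.3336]
orientation: [[0.998, -0.058, -0.001], [-0.058, -0.998, 0.001], [-0.002, -0.001, -1.0]]
force: [-0.9, -1.3, 0.5]
finger_gap: 0.0005
grasp_force: 0.0
```

```bash
python3 -c "from h import *;st()"
```

```text
t 2.6 case mm [-66.7 -16.3 333.6] rotvec from nominal deg (tool ax) [ 0.05 -0.09 -0.06] F case [ 1.32 -0.86  0.45] gap 0.5 0.0 q [-0.21  0.37  1.05  0.    1.73  1.42]
```

>>> send_rows(steps=[[[0, 0, 0, 0.2, -0.33, 0, 0], [0, 0, 0, 0.2, -0.33, 0, 0], [0, 0, 0, 0, 0, 0.93, 0], [0, 0, 0, 0, 0, 0.93, 0], [0, 0, 0, 0, 0, 0.93, 0]]])

```text
t: 3.1
tool_pos: [0.5846, 0.0205, 0.222]
orientation: [[0.998, -0.062, 0.001], [-0.062, -0.998, -0.0], [0.001, 0.0, -1.0]]
force: [1.1, -0.7, 0.4]
finger_gap: 0.0002
grasp_force: 0.0
```

```bash
python3 - <<'E'
from h import *
st()
B=np.array;f=lambda th:B([-20+172*np.sin(th)-29,70+172*np.cos(th)-20])
for th in np.linspace(-.14,.9,16): print(round(th,2),f(th).round(0))
E
```

```text
t 3.1 case mm [-90.6  -1.2 222. ] rotvec from nominal deg (tool ax) [-0.    0.04  0.17] F case [0.67 1.1  0.38] gap 0.2 0.0 q [-0.17  0.45  1.23  0.    1.46  1.47]
-0.14 [-73. 220.]
-0.07 [-61. 222.]
-0.0 [-49. 222.]
0.07 [-37. 222.]
0.14 [-25. 220.]
0.21 [-14. 218.]
0.28 [ -2. 215.]
0.35 [  9. 212.]
0.41 [ 20. 207.]
0.48 [ 31. 202.]
0.55 [ 41. 196.]
0.62 [ 51. 190.]
0.69 [ 61. 182.]
0.76 [ 70. 175.]
0.83 [ 78. 166.]
0.9 [ 86. 157.]
```

>>> send_rows(steps=[[[0, 0, 0, 0, 0.3, 0, 0], [0, 0, 0, 0, 0.3, 0, 0], [0, 0, 0, 0, 0.3, 0, 0], [0, 0, 0, 0, 0.3, 0, 0], [0, 0, 0, 0, 0.3, 0.05, 0]]])

```text
t: 3.6
tool_pos: [0.5813, -0.0411, 0.2227]
orientation: [[0.998, -0.062, 0.003], [-0.062, -0.998, -0.001], [0.003, 0.001, -1.0]]
force: [-0.1, 0.1, 0.7]
finger_gap: 0.0003
grasp_force: 0.4
```

>>> send_rows(steps=[[[0, 0, 0, 0, 0.3, 0.05, 0], [0, 0, 0, 0, 0.3, 0.05, 0], [0, 0, 0, 0, 0.3, 0.08, 0], [0, 0, 0, 0, 0.28, 0.08, 0], [0, 0, 0, 0, 0.28, 0.12, 0]]])

```text
t: 4.1
tool_pos: [0.5771, -0.0989, 0.2056]
orientation: [[0.998, -0.062, 0.0], [-0.062, -0.998, -0.0], [0.0, 0.0, -1.0]]
force: [0.6, -0.1, 0.1]
finger_gap: 0.0008
grasp_force: 0.1
```

```bash
python3 - <<'E'
from h import *
st()
cv2.imwrite("pics/s1.png",eyes.camera("side")[100:320,150:410,::-1].repeat(2,0).repeat(2,1))
E
```

```text
t 4.1 case mm [ 29.1  -1.7 205.6] rotvec from nominal deg (tool ax) [-0.    0.    0.15] F case [0.06 0.56 0.1 ] gap 0.8 0.1 q [-0.37  0.47  1.25 -0.    1.42  1.26]
```

View pics/s1.png

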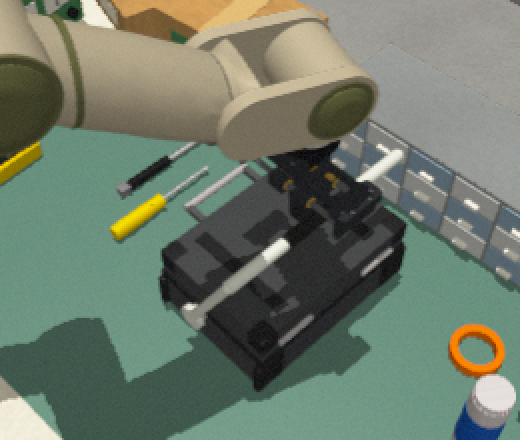

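The handle leans back under the fingers (crossbar from about (195,310) to (400,155) in the crop), so the push works. Continuing.

>>> send_rows(steps=[[[0, 0, 0, 0, 0.27, 0.15, 0], [0, 0, 0, 0, 0.26, 0.17, 0], [0, 0, 0, 0, 0.25, 0.2, 0], [0, 0, 0, 0, 0.24, 0.2, 0], [0, 0, 0, 0, 0.24, 0.2, 0]]])

```text
t: 4.65
tool_pos: [0.5739, -0.149, 0.1683]
orientation: [[0.998, -0.062, -0.0], [-0.062, -0.998, 0.0], [-0.0, -0.0, -1.0]]
force: [-0.2, -0.0, 1.1]
finger_gap: 0.0005
grasp_force: 0.0
```

>>> send_rows(steps=[[[0, 0, 0, 0, 0, 0, 0], [0, 0, 0, 0, 0, 0, 0], [0, 0, 0, 0, -0.1, -0.7, 0], [0, 0, 0, 0, 0, -0.7, 0], [0, 0, 0, 0, 0, -0.6, 0]]])

```text
t: 5.15
tool_pos: [0.5745, -0.1437, 0.2511]
orientation: [[0.998, -0.061, 0.002], [-0.061, -0.998, -0.001], [0.002, 0.001, -1.0]]
force: [-0.1, 0.0, 0.2]
finger_gap: 0.0005
grasp_force: 0.0
```

```bash
python3 - <<'E'
from h import *
st()
cv2.imwrite("pics/s2.png",eyes.camera("side")[100:320,150:410,::-1].repeat(2,0).repeat(2,1))
for th in (.85,.95,1.0):
  for yy in (-156,156): print(th,yy,((proj("side",O+C@np.array([-20+172*np.sin(th),yy,70+172*np.cos(th)])/1e3)-[150,100])*2).round())
E
```

```text
t 5.15 case mm [ 73.9  -1.6 251.1] rotvec from nominal deg (tool ax) [-0.03  0.09  0.1 ] F case [-0.04 -0.07  0.23] gap 0.5 0.0 q [-0.44  0.45  1.15  0.    1.54  1.19]
0.85 -156 [259. 336.]
0.85 156 [426. 197.]
0.95 -156 [265. 347.]
0.95 156 [430. 208.]
1.0 -156 [268. 353.]
1.0 156 [432. 213.]
```

View pics/s2.png

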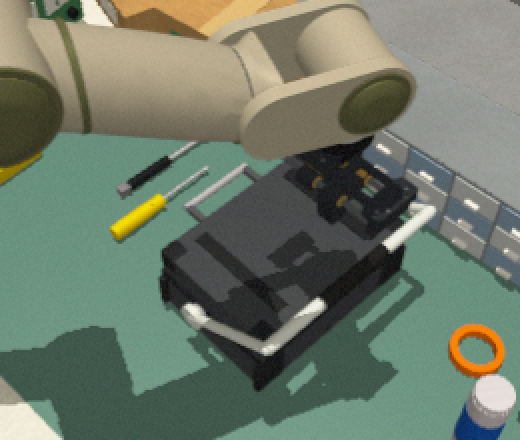

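The handle rests at about 0.95 (crossbar end (267,348) to (432,210) matches the prediction). Now I press down along the arc.

>>> send_rows(steps=[[[0, 0, 0, 0, 0.6, 0, 0], [0, 0, 0, 0, 0.6, 0, 0], [0, 0, 0, 0, 0, 0.6, 0], [0, 0, 0, 0, 0, 0.6, 0], [0, 0, 0, 0, 0, 0.4, 0]]])

```text
t: 5.7
tool_pos: [0.571, -0.1917, 0.1835]
orientation: [[0.998, -0.062, -0.001], [-0.062, -0.998, 0.001], [-0.001, -0.001, -1.0]]
force: [-0.0, -0.5, -0.7]
finger_gap: 0.0002
grasp_force: 0.0
```

>>> send_rows(steps=[[[0, 0, 0, 0, 0.1, 0.2, 0], [0, 0, 0, 0, 0.1, 0.2, 0], [0, 0, 0, 0, 0.1, 0.2, 0], [0, 0, 0, 0, 0.1, 0.2, 0], [0, 0, 0, 0, 0.08, 0.2, 0]]])

```text
t: 6.2
tool_pos: [0.5703, -0.2118, 0.1447]
orientation: [[0.998, -0.062, 0.001], [-0.062, -0.998, -0.0], [0.001, 0.0, -1.0]]
force: [-0.1, 0.5, 0.9]
finger_gap: 0.0004
grasp_force: 0.0
```

```bash
python3 -c "from h import *;st()"
```

```text
t 6.2 case mm [142.2  -1.8 144.7] rotvec from nominal deg (tool ax) [-0.01  0.04  0.16] F case [-0.51 -0.18  0.92] gap 0.4 0.0 q [-0.55  0.56  1.28  0.    1.31  1.08]
```

>>> send_rows(steps=[[[0, 0, 0, 0, 0.05, 0.15, 0], [0, 0, 0, 0, 0, 0.12, 0], [0, 0, 0, 0, 0, 0.1, 0], [0, 0, 0, 0, 0, 0, 0], [0, 0, 0, 0, 0, 0, 0]]])

```text
t: 6.7
tool_pos: [0.5701, -0.2132, 0.1304]
orientation: [[0.998, -0.062, 0.0], [-0.062, -0.998, -0.0], [0.0, 0.0, -1.0]]
force: [-1.2, -0.6, -0.2]
finger_gap: 0.0008
grasp_force: 0.0
```

```bash
python3 -c "from h import *;st()"
```

```text
t 6.7 case mm [143.5  -1.8 130.4] rotvec from nominal deg (tool ax) [-0.01  0.02  0.14] F case [ 0.68 -1.2  -0.22] gap 0.8 0.0 q [-0.55  0.57  1.29  0.    1.28  1.08]
```

>>> send_rows(steps=[[[0, 0, 0, 0, 0, -0.9, 0.38], [0, 0, 0, 0, 0, -0.9, 0.38], [0, 0, 0, 0, 0, -0.9, 0.38], [0, 0, 0, 0, -0.7, 0, 0.38], [0, 0, 0, 0, -0.7, 0, 0.38]]])

```text
t: 7.2
tool_pos: [0.5737, -0.1572, 0.2394]
orientation: [[0.998, -0.063, 0.002], [-0.063, -0.998, -0.001], [0.002, 0.001, -1.0]]
force: [0.7, 0.2, -0.5]
finger_gap: 0.0334
grasp_force: 0.0
```

>>> send_rows(steps=[[[0, 0, 0, 0, -0.9, 0, 0.38], [0, 0, 0, 0, -0.9, 0, 0.38], [0, 0, 0, 0, -0.9, 0, 0.38], [0, 0, 0, 0, -0.9, 0, 0.38], [0, 0, 0, 0, -0.9, 0, 0.38]]])

```text
t: 7.7
tool_pos: [0.5845, 0.0238, 0.2384]
orientation: [[0.998, -0.062, 0.0], [-0.062, -0.998, 0.0], [0.0, -0.0, -1.0]]
force: [0.2, 0.8, 0.5]
finger_gap: 0.0335
grasp_force: 0.0
```

```bash
python3 - <<'E'
from h import *
st()
cv2.imwrite("pics/s3.png",eyes.camera("side")[100:320,150:410,::-1].repeat(2,0).repeat(2,1))
for th in (1.12,1.27):
  for yy in (-156,156): print(th,yy,((proj("side",O+C@np.array([-20+172*np.sin(th),yy,70+172*np.cos(th)])/1e3)-[150,100])*2).round())
E
```

```text
t 7.7 case mm [-93.9  -1.5 238.4] rotvec from nominal deg (tool ax) [0.   0.02 0.14] F case [-0.82  0.17  0.46] gap 33.5 0.0 q [-0.16  0.44  1.2   0.    1.5   1.47]
1.12 -156 [274. 366.]
1.12 156 [436. 225.]
1.27 -156 [278. 380.]
1.27 156 [438. 240.]
```

View pics/s3.png

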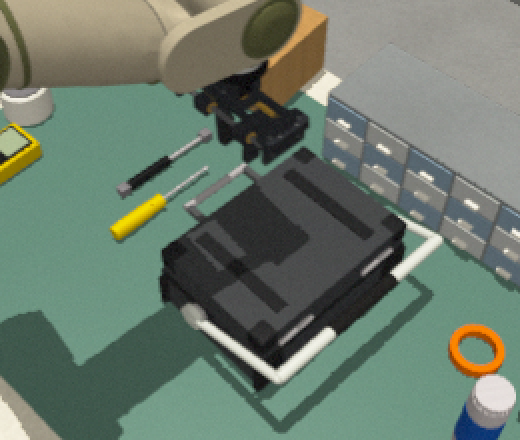

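Handle is home: its ends at (278,380) and (440,240) match the prediction for 1.27. Next, the grab bar.

>>> send_rows(steps=[[[0, 0, 0, 0.04, -0.62, 0, 0.38], [0, 0, 0, 0, -0.62, 0, 0.38], [0, 0, 0, 0, 0, 0.7, 0.38], [0, 0, 0, 0, 0, 0.7, 0.38], [0, 0, 0, 0, 0, 0.7, 0.38]]])

```text
t: 8.25
tool_pos: [0.5892, 0.0719, 0.1535]
orientation: [[0.998, -0.061, 0.001], [-0.061, -0.998, -0.0], [0.001, 0.0, -1.0]]
force: [1.1, 0.1, -0.5]
finger_gap: 0.0333
grasp_force: 0.0
```

```bash
python3 - <<'E'
from h import *
st()
cv2.imwrite("pics/t4.png",cv2.resize(eyes.camera("top")[125:255,190:320,::-1],None,fx=4,fy=4))
E
```

```text
t 8.25 case mm [-142.1    0.3  153.5] rotvec from nominal deg (tool ax) [-0.    0.04  0.11] F case [-0.19  1.13 -0.49] gap 33.3 0.0 q [-0.08  0.53  1.31 -0.    1.31  1.55]
```

View pics/t4.png

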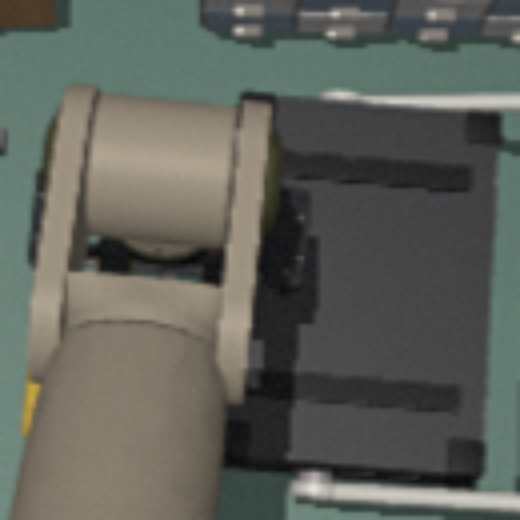

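The wrist hides the bar from above. I'll descend slowly, watching the force.

>>> send_rows(steps=[[[0, 0, 0, 0, -0.03, 0.3, 0.38], [0, 0, 0, 0, 0, 0.3, 0.38], [0, 0, 0, 0, 0, 0.3, 0.38], [0, 0, 0, 0, 0, 0.3, 0.38], [0, 0, 0, 0, 0, 0.3, 0.38]]])

```text
t: 8.8
tool_pos: [0.5895, 0.0728, 0.0937]
orientation: [[0.998, -0.062, 0.0], [-0.062, -0.998, -0.0], [0.0, 0.0, -1.0]]
force: [-0.6, 0.1, 0.8]
finger_gap: 0.0339
grasp_force: 0.0
```

```bash
python3 -c "from h import *;st()"
```

```text
t 8.8 case mm [-143.1    0.5   93.7] rotvec from nominal deg (tool ax) [-0.    0.02  0.15] F case [-0.06 -0.61  0.8 ] gap 33.9 0.0 q [-0.08  0.59  1.38 -0.    1.17  1.56]
```

>>> send_rows(steps=[[[0, 0, 0, 0, 0, 0, 0], [0, 0, 0, 0, 0, 0, 0], [0, 0, 0, 0, 0, 0, 0], [0, 0, 0, 0, 0, 0, 0], [0, 0, 0, 0, 0, 0, 0]]])

```text
t: 9.3
tool_pos: [0.5898, 0.0744, 0.0949]
orientation: [[0.998, -0.061, 0.002], [-0.062, -0.998, 0.003], [0.002, -0.003, -1.0]]
force: [2.2, 8.2, -1.9]
finger_gap: 0.0105
grasp_force: 30.0
```

```bash
python3 -c "from h import *;st()"
```

```text
t 9.3 case mm [-144.7    0.7   94.9] rotvec from nominal deg (tool ax) [0.16 0.09 0.13] F case [-8.31  1.76 -1.93] gap 10.5 30.0 q [-0.07  0.59  1.38  0.    1.17  1.56]
```

>>> send_rows(steps=[[[0.0095, 0, 0, 0, -0.05, -0.09, 0], [0.0191, 0, 0, 0, 0, -0.1785, 0], [0.0191, 0, 0, 0, 0, -0.1785, 0], [0.0191, 0, 0, 0, 0, -0.1785, 0], [0.0191, 0, 0, 0, 0, -0.1785, 0]]])

```text
t: 9.8
tool_pos: [0.5897, 0.0729, 0.1273]
orientation: [[0.998, -0.061, 0.01], [-0.062, -0.989, 0.136], [0.001, -0.136, -0.991]]
force: [0.1, -0.6, -2.7]
finger_gap: 0.0109
grasp_force: 30.1
```

```bash
cat >> h.py <<'E'
def lid():
    p,R=st(); g=p-.019*R[:,2]; r=(g-[.0945,0,.1])*1e3  # grasp point rel. hinge
    print('grasp rel hinge',r.round(1),'radius',np.hypot(r[0],r[2]).round(1),'lid by pos',(np.arctan2(r[2],-r[0])-np.arctan2(12,238)).round(3),'tool lean',np.arctan2(-R[0,2],-R[2,2]).round(3))
E
python3 -c "from h import *;lid()"
```

```text
t 9.8 case mm [-143.2    0.7  127.3] rotvec from nominal deg (tool ax) [7.81 0.08 0.15] F case [ 0.63  0.1  -2.73] gap 10.9 30.1 q [-0.13  0.55  1.36  0.14  1.24  1.45]
grasp rel hinge [-235.2    0.6   46.1] radius 239.6 lid by pos 0.143 tool lean 0.136
```

>>> send_rows(steps=[[[0.0191, 0, 0, 0, 0, -0.1785, 0], [0.0191, 0, 0, 0, 0, -0.1785, 0], [0.0191, 0, 0, 0, 0, -0.1785, 0], [0.0191, 0, 0, 0, 0, -0.1785, 0], [0.0191, 0, 0, 0, 0, -0.1785, 0]]])

```text
t: 10.3
tool_pos: [0.5892, 0.0663, 0.1623]
orientation: [[0.998, -0.059, 0.018], [-0.062, -0.957, 0.283], [0.001, -0.284, -0.959]]
force: [2.6, 1.1, -1.2]
finger_gap: 0.0103
grasp_force: 30.0
```

```bash
python3 -c "from h import *;lid()"
```

```text
t 10.3 case mm [-136.5    0.6  162.3] rotvec from nominal deg (tool ax) [16.48  0.07  0.14] F case [-1.21  2.56 -1.16] gap 10.3 30.0 q [-0.21  0.51  1.34  0.29  1.34  1.35]
grasp rel hinge [-225.6    0.6   80.5] radius 239.6 lid by pos 0.292 tool lean 0.288
```

>>> send_rows(steps=[[[0.0191, 0, 0, 0, 0, -0.1785, 0], [0.0191, 0, 0, 0, 0, -0.1785, 0], [0.0191, 0, 0, 0, 0, -0.1785, 0], [0.0191, 0, 0, 0, 0, -0.1785, 0], [0.0191, 0, 0, 0, 0, -0.1785, 0]]])

```text
t: 10.8
tool_pos: [0.5885, 0.0543, 0.196]
orientation: [[0.998, -0.055, 0.027], [-0.062, -0.904, 0.423], [0.001, -0.424, -0.905]]
force: [3.7, 3.9, 0.9]
finger_gap: 0.0105
grasp_force: 30.0
```

>>> send_rows(steps=[[[0.0191, 0, 0, 0, 0, -0.1785, 0], [0.0191, 0, 0, 0, 0, -0.1785, 0], [0.0191, 0, 0, 0, 0, -0.1785, 0], [0.0191, 0, 0, 0, 0, -0.1785, 0], [0.0191, 0, 0, 0, 0, -0.1785, 0]]])

```text
t: 11.3
tool_pos: [0.5874, 0.0375, 0.2276]
orientation: [[0.998, -0.05, 0.036], [-0.062, -0.83, 0.554], [0.002, -0.555, -0.832]]
force: [3.4, 4.2, 1.5]
finger_gap: 0.0105
grasp_force: 30.0
```

```bash
python3 -c "from h import *;lid()"
```

```text
t 11.3 case mm [-107.7    0.5  227.6] rotvec from nominal deg (tool ax) [33.72  0.13  0.09] F case [-4.36  3.17  1.55] gap 10.5 30.0 q [-0.37  0.49  1.28  0.56  1.58  1.2 ]
grasp rel hinge [-191.6    0.5  143.4] radius 239.4 lid by pos 0.592 tool lean 0.588
```

>>> send_rows(steps=[[[0.0191, 0, 0, 0.01, -0.01, -0.1785, 0], [0.0191, 0, 0, 0.01, -0.01, -0.1785, 0], [0.0191, 0, 0, 0, -0.01, -0.1785, 0], [0.0191, 0, 0, 0, 0, -0.1785, 0], [0.0095, 0, 0, 0, 0, -0.09, 0]]])

```text
t: 11.8
tool_pos: [0.5864, 0.0187, 0.2533]
orientation: [[0.998, -0.047, 0.04], [-0.062, -0.749, 0.66], [-0.001, -0.661, -0.75]]
force: [-3.9, 2.9, 2.8]
finger_gap: 0.0102
grasp_force: 30.0
```

>>> send_rows(steps=[[[0, 0, 0, 0, 0, 0, 0], [0, 0, 0, 0, 0, 0, 0], [0, 0, 0, 0, 0, 0, 0], [0, 0, 0, 0, 0, 0, 0], [0, 0, 0, 0, 0, 0, 0]]])

```text
t: 12.3
tool_pos: [0.5864, 0.0192, 0.2527]
orientation: [[0.998, -0.047, 0.039], [-0.061, -0.75, 0.658], [-0.001, -0.66, -0.752]]
force: [-5.1, 2.4, 1.5]
finger_gap: 0.0104
grasp_force: 30.0
```

```bash
python3 - <<'E'
from h import *
lid()
cv2.imwrite("pics/s5.png",eyes.camera("side")[60:320,130:410,::-1].repeat(2,0).repeat(2,1))
E
```

```text
t 12.3 case mm [-89.4   0.6 252.7] rotvec from nominal deg (tool ax) [ 4.127e+01 -3.000e-02  1.300e-01] F case [-2.1  -5.27  1.52] gap 10.4 30.0 q [-0.45  0.5   1.25  0.66  1.69  1.17]
grasp rel hinge [-171.3    0.6  167. ] radius 239.3 lid by pos 0.722 tool lean 0.72
```

View pics/s5.png

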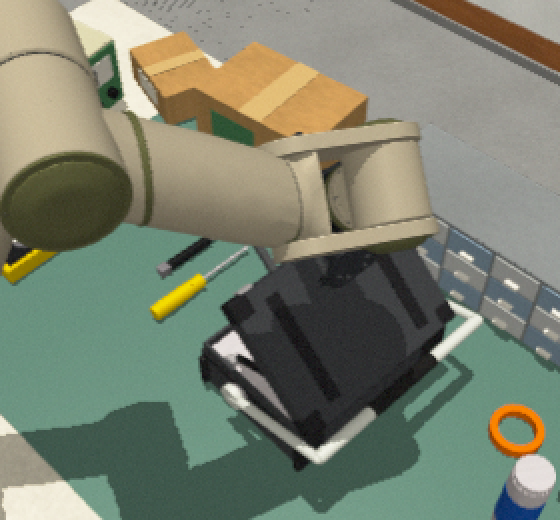

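Lid is up, past balance at about 0.72. The handle ends at (318,460) and (480,320) still match home. Easing back slowly.

>>> send_rows(steps=[[[-0.0068, 0, 0, -0.01, 0, 0.064, 0], [-0.0068, 0, 0, 0, -0.005, 0.064, 0], [-0.0068, 0, 0, 0, 0, 0.064, 0], [-0.0068, 0, 0, 0, 0, 0.064, 0], [-0.0068, 0, 0, 0, 0, 0.064, 0]]])

```text
t: 12.85
tool_pos: [0.5869, 0.0273, 0.2426]
orientation: [[0.998, -0.049, 0.038], [-0.062, -0.786, 0.616], [-0.001, -0.617, -0.787]]
force: [-3.3, -3.8, -2.5]
finger_gap: 0.0105
grasp_force: 30.0
```

>>> send_rows(steps=[[[-0.0068, 0, 0, 0, 0, 0.064, 0], [-0.0068, 0, 0, 0, 0, 0.064, 0], [-0.0068, 0, 0, 0, 0, 0.064, 0], [-0.0068, 0, 0, 0, 0, 0.064, 0], [-0.0068, 0, 0, 0, 0, 0.064, 0]]])

```text
t: 13.35
tool_pos: [0.5873, 0.0347, 0.2322]
orientation: [[0.998, -0.052, 0.035], [-0.062, -0.818, 0.573], [-0.001, -0.574, -0.819]]
force: [-3.1, -5.3, -3.6]
finger_gap: 0.0104
grasp_force: 30.0
```

>>> send_rows(steps=[[[0, 0, 0, 0, 0, 0, 0], [0, 0, 0, 0, 0, 0, 0], [0, 0, 0, 0, 0, 0, 0], [0, 0, 0, 0, 0, 0, 0], [0, 0, 0, 0, 0, 0, 0]]])

```text
t: 13.85
tool_pos: [0.5873, 0.0346, 0.2322]
orientation: [[0.998, -0.052, 0.035], [-0.062, -0.817, 0.573], [-0.001, -0.574, -0.819]]
force: [-4.1, -4.5, -4.3]
finger_gap: 0.0105
grasp_force: 30.0
```

```bash
python3 - <<'E'
from h import *
lid()
cv2.imwrite("pics/s6.png",eyes.camera("side")[60:320,130:410,::-1].repeat(2,0).repeat(2,1))
for L in (.55,.6,.65): # lid top front corners (case frame), lid turned about hinge
  c,s=np.cos(L),np.sin(L)
  for yy in (-140,):
    for x,z in ((-195,30),(-195,0)):
      X=np.array([95+x*c+z*s,yy,100-x*s+z*c])/1e3; print(L,((proj("side",O+C@X)-[130,60])*2).round())
E
```

```text
t 13.85 case mm [-104.9    0.6  232.2] rotvec from nominal deg (tool ax) [35.03 -0.    0.19] F case [ 4.71 -3.79 -4.31] gap 10.5 30.0 q [-0.39  0.49  1.27  0.58  1.6   1.2 ]
grasp rel hinge [-188.4    0.6  147.8] radius 239.5 lid by pos 0.615 tool lean 0.611
0.55 [218. 307.]
0.55 [211. 312.]
0.6 [221. 306.]
0.6 [214. 310.]
0.65 [225. 306.]
0.65 [216. 309.]
```

View pics/s6.png

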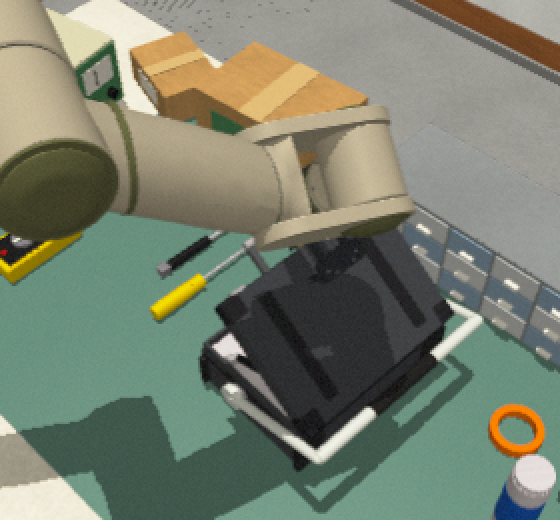

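Lid is steady at about 0.61, with its front corner near (217,309) as predicted. The handle is home and the bench items haven't moved. Handing in.

```bash
python3 -c "from workcell import manip;print(manip.hand_in())"
```

```text
the job is handed in; nothing more can be done
None
```

I handed the job in with the handle snapped home in its rear rest and the lid raised past balance to about 0.72 rad. I then eased it back and am holding it by the bar, steady at about 0.61 rad, just below the 0.65 rad balance point.

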